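# Hang the white ring light on the J-hook

### The arm

A 6-joint arm with a two-finger parallel gripper is mounted at the origin on a cart in front of the work surface, level with it; the furniture and walls round the work are solid. World frame = base frame: x ahead of the robot, y to its left, z up, the work surface at z = 0. Lengths are in mm, angles in rad, forces in N, time in s.
With the tool pointing down it reaches from about 275 to 1000 mm from the base axis. Payload 8.4 kg.
Tool frame: the origin (TCP) lies between the finger pads; the fingertips stand 22 mm ahead of it and the grasp point (between the pads) lies 3 mm ahead of it; z points along the fingers, y is the line along which they close (so a half turn about z gives the same grasp; the last joint's range is limited). The gripper opens to 85 mm and grips with 20 to 120 N. Pads are 22 mm wide; open, the fingers measure 114 mm over their backs; the gripper's body (76 mm by 85 mm) begins 54 mm behind the grasp point. The pads swing forward as they close: fully open they stand 13 mm farther back than shut.
Start: joints at [1.172, 0.353, 1.633, -0, 1.155, -0.002], TCP at [241.542, 576.442, 253.281] pointing down, gripper open.
Joint ranges: [-2.63, 2.63], [-0.92, 2.1], [0.06, 2.66], [-1.3, 4.44], [0, 2.69], [-3.02, 3.02]. Speed limits (rad/s): [2.22, 2.22, 2.79, 3.14, 3.14, 3.14].

### API

Orientations are given as [roll, pitch, yaw] about the fixed x, y, z axes, in that order (R = Rz(yaw) Ry(pitch) Rx(roll)).
In Python, from rig import r, grab_frame gives the robot as it stands.
- The arm moves only by the shell command python3 -m inch 'ROWS' [FORCE]. ROWS is JSON, a list of rows, each a list of 7 numbers: the turn, a rotation vector about the tool's x, y, z as a fraction of full scale, then the shift along the tool's x, y, z as a fraction of full scale, then the closure, from 0 (fully open) to 1 (shut). In form: [[rx, ry, rz, dx, dy, dz, fingers], ...]. A call has 1 to 8 rows; each row shifts and turns the commanded pose from where the row before left it, along the tool's axes as they then stand; what a row does not reach is not made up. Full scale, the value 1, is 2.5 cm for a shift and pi rad for a turn. A row lasts 1/12 s, in which the tool goes at most 41.7 mm and 7.16 degrees, less where a joint would pass 70% of its speed; a pose out of reach is approached as far as the arm can. A call with a number of a shift or a turn outside -1 to 1 is refused whole. A call with a gripper value outside its range is refused whole. The fingers move at their own pace and stop on an object; FORCE is the grip in N (left out, the last holds). Time passes only in rows, so rows that do not move let the fingers close. It gives the time, the measured TCP pose, the force, the opening and the grip force at its end, in the units of the state.
- r.sense(): the state, without advancing time (a new reading comes with each control period).
- grab_frame(name): name is "scene" or "top"; returns a dict with "pixels" (400x640x3 uint8, red, green, blue), "z_map" (400x640 float32, mm along the optical axis (not along the pixel's ray), 0 where there is no reading), "vertical_fov" (degrees; the focal length in pixels is half the picture's height over the tangent of half this angle, whatever the lens; pixels are square), "cx", "cy" (the principal point, pixels), "cam_to_world" (4x4, takes a point from camera to world coordinates). Camera axes: x right, y down, z forward; pixel columns grow to the right and rows downward; lengths in mm; the calibration is good to about 2 mm. A picture is of the moment at which its call begins.
- r.sign_off(): hands the job in; it is judged then, once.
The state is a dict: "clock": time; "qpos": joint angles; "qvel": joint speeds; "joint_efforts": joint torques, N m; "eef_pos": TCP position; "tcp_rot": TCP orientation; "contact_force": force on the tool from outside, world axes, zero at the start; "wrist_torque": the same for the moment, N m; "opening": opening from 0.0 (shut) to 1.0 (fully open); "grasp_force": force on a finger pad.
Only numpy, scipy, OpenCV 4.12 (cv2) and the standard library are available. Lean on these libraries where they do the work, as an engineer would, in place of code of your own. Each camera call takes 0.05 s, during which the arm holds its last target. There are 200 camera calls.

### The job

Take the white ring light by its rim out of the slotted rack and hang it on the tall blue J-hook, so that the hook's arm passes through the ring and the rim rests on the arm behind the upturned tip. Let go of it, hanging still, and leave the black ring in the rack.

Things in the scene. Friction and masses are not known exactly. Their poses are not given: they have to be found in the camera images.
- white_ring_center (a point): Centre of the white ring light with amber dots, upright in a rack slot. Outer diameter 130 mm, opening 82 mm (rim 24 mm wide radially), 14 mm thick along its level axis, its x. About 0.12 kg. Rim top 65 mm above this point. The hook's arm passes right under the rim's top: fingertips pinching there should reach at most 16 mm below its top edge. Either face may point ahead.
- black_ring_center (a point): Centre of the black ring with red dots and a red seam, same size and standing the same way in the other slot; to be left there. Which slot holds which ring varies.
- ring_rack: Grey fixed rack, 180 x 130 mm, 57 mm high, origin under its centre. Two slots 17 mm wide, their length along its y, at x = -40 and +40 mm. A ring stands in each, its axis along the rack's x, its centre 73 mm above the table. A ring is free once lifted straight up 60 mm.
- hook_seat (a point): Middle of the top face of the hook's arm, 200 mm above the table. The arm is a fixed level blue flat bar, 20 mm wide, 6 mm thick, free end along this point's -x. Upturned tip at x = -63 to -76 mm, ending 20 mm above this face. A ring goes on with its axis along the arm: from in front of the tip, along +x with its upper rim above the tip, then down. A ring hanging here has its centre 41 mm lower.
- hook_stand: Fixed stand that carries the hook: round dark base 100 mm across, steel post 14 mm thick; origin under the post. hook_seat is at x = -62 mm in its frame; nothing of the stand but the tip rises more than 3 mm above the arm's top face.

How it is judged:
By the outcome, as a careful person would: the job done as asked, in the order asked, and still so for the second after the job is handed in, with the robot touching nothing.
It also fails if it takes over 43 s, if anything falls off the work surface, if the arm or the gripper's body presses on something with over 40 N, if the wrist force passes 120 N, or if a joint passes its speed limit or range.

## Working session

There is one attempt and no reset: what is moved stays moved. The work goes in short steps, Python scripts to look and compute and a shell command to move; the robot and the scene stay as the last step left them, time stands still between calls to the robot, and variables do not carry over. Pictures are saved under pics/ and viewed, at most 10 in all, crops included, and the job is handed in when it is done.

```bash
mkdir -p pics; ls; cat > h.py <<'E'
import numpy as np, cv2
from rig import r, grab_frame
def cloud(f):
    z=f["z_map"]; h,w=z.shape; fl=h/2/np.tan(np.radians(f["vertical_fov"])/2)
    v,u=np.mgrid[:h,:w]
    P=np.stack([(u-f["cx"])/fl*z,(v-f["cy"])/fl*z,z,np.ones_like(z)],-1)@np.array(f["cam_to_world"]).T
    P=P[...,:3]; P[z<=0]=np.nan
    return P
def save(f,n): cv2.imwrite(n,f["pixels"][...,::-1])
E
python3 - <<'E'
from h import *
a=grab_frame("scene");b=grab_frame("top")
for n,f in(("scene",a),("top",b)):
    np.savez(f"/tmp/{n}.npz",P=cloud(f),rgb=f["pixels"]); print(n,np.round(f["cam_to_world"],2).tolist(),f["vertical_fov"])
cv2.imwrite("pics/a.png",cv2.resize(np.vstack([a["pixels"],b["pixels"]])[...,::-1],(480,600)))
print(r.sense())
E
```

```text
pics
scene [[0.69, -0.47, 0.55, 94.34], [-0.72, -0.43, 0.54, -573.51], [-0.01, -0.77, -0.64, 684.21], [0.0, 0.0, 0.0, 1.0]] 52.22018049938549
top [[-0.03, -0.98, 0.17, 427.53], [-1.0, 0.03, 0.01, -97.45], [-0.01, -0.17, -0.99, 987.43], [0.0, 0.0, 0.0, 1.0]] 57.24747602537708
{'clock': 0.1, 'qpos': array([ 1.17159511e+00,  3.53579496e-01,  1.63406433e+00, -1.22427207e-05,
        1.15524265e+00, -2.42097081e-03]), 'qvel': array([ 0.0003043 , -0.0019705 , -0.00027916, -0.00194797,  0.00056561,
        0.00034522]), 'joint_efforts': array([-5.48105309e-04, -6.06360483e+01, -3.42819607e+01, -1.23520890e-04,
        3.90622139e-03,  2.57484248e-05]), 'eef_pos': array([241.38527569, 576.05369689, 252.63442323]), 'tcp_rot': array([-3.14029881e+00,  8.06203549e-06,  2.74481736e+00]), 'contact_force': array([-0.31977868, -0.72960378, -0.4358605 ]), 'wrist_torque': array([-0.00643729,  0.06130604,  0.02253326]), 'grasp_force': 0.0, 'opening': 1.0026234143155992}
```

View pics/a.png

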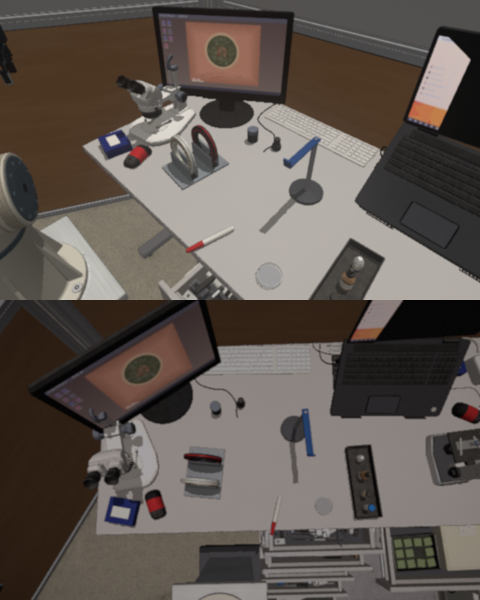

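The white ring is the nearer one, at scene ~(244,210) and top ~(267,242). The black ring is beyond it, and the hook arm is at top ~(410,176). Next I'll segment by depth.

```bash
python3 - <<'E'
from h import *
for n in("scene","top"):
    d=np.load(f"/tmp/{n}.npz");P=d["P"];c=d["rgb"].astype(int)
    u,v=((244,210),(267,242))[n=="top"]
    hs=cv2.cvtColor(d["rgb"],cv2.COLOR_RGB2HSV)
    blue=(abs(hs[...,0].astype(int)-108)<12)&(hs[...,1]>130)&(P[...,2]>150)&(P[...,2]<240)
    print(n,"blue",blue.sum()); B=P[blue]
    top=B[(B[:,2]>194)&(B[:,2]<206)]; tip=B[B[:,2]>210]
    def line(Q):
        m=np.median(Q,0);w=np.linalg.svd((Q-m)[:,:2],full_matrices=False)[2][0];t=(Q-m)[:,:2]@w
        lo,hi=np.percentile(t,[1,99]);k=((Q-m)[:,:2]@[-w[1],w[0]])
        return np.round(m),np.round(w,3),np.round([m[:2]+lo*w,m[:2]+hi*w]).tolist(),np.round(np.percentile(k,[2,98]),1)
    print(" arm",line(top)," tip",len(tip),tip.mean(0).round() if len(tip) else 0, tip.max(0) if len(tip) else 0)
    reg=np.zeros(blue.shape,bool); reg[v-70:v+70,u-60:u+70]=1
    R=reg&(P[...,2]>66)&(P[...,2]<150)
    bright=c.min(-1)>95
    for nm,m in(("white",R&bright),("dark",R&(c.max(-1)<90))):
        Q=P[m]; print(nm,len(Q),line(Q),"z",np.percentile(Q[:,2],[50,99]).round())
        T=Q[Q[:,2]>115];print("  upper",len(T),line(T) if len(T)>5 else 0)
    rk=reg&(P[...,2]>50)&(P[...,2]<62); print("rack",cv2.minAreaRect(P[rk][:,:2].astype(np.float32)),np.nanmedian(P[rk][:,2]))
    print("size",P[v,u])
    K=(P[...,2]>190)&(P[...,2]<240); 
E
python3 - <<'E'
import numpy as np,cv2
a=np.load("/tmp/scene.npz")["rgb"];b=np.load("/tmp/top.npz")["rgb"]
i=np.hstack([cv2.resize(a[150:270,190:450],(780,360)) [:, :400], cv2.resize(b[120:280,220:430],(400,360))])
cv2.imwrite("pics/b.png",i[...,::-1])
E
```

```text
scene blue 257
 arm (array([ 621., -287.,  202.]), array([-0.999, -0.046]), [[676.0, -285.0], [566.0, -290.0]], array([-7. ,  6.1]))  tip 2 [ 547. -296.  221.] [ 548.20700457 -295.11118147  221.29552731]
white 504 (array([488.,  34., 125.]), array([-0.161, -0.987]), [[533.0, 310.0], [481.0, -12.0]], array([-17.7,  86.1])) z [125. 139.]
  upper 353 (array([490.,  48., 129.]), array([-0.162, -0.987]), [[533.0, 311.0], [482.0, 2.0]], array([-17.8,  85.9]))
dark 760 (array([557.,  78.,  99.]), array([ 0.051, -0.999]), [[545.0, 320.0], [563.0, -22.0]], array([-82.4,  26.5])) z [ 99. 138.]
  upper 209 (array([560.,  46., 124.]), array([ 0.066, -0.998]), [[545.0, 271.0], [563.0, -3.0]], array([-79.2,   9.5]))
rack ((567.6180419921875, 161.70545959472656), (387.36822509765625, 129.90841674804688), 71.10084533691406) 57.287347923490074
size [500.83728666  69.38981802  43.06499434]
top blue 409
 arm (array([ 616., -284.,  200.]), array([-0.998, -0.055]), [[684.0, -280.0], [552.0, -288.0]], array([-7.3,  7.3]))  tip 15 [ 591. -333.  221.] [ 894.39467159 -279.95919277  239.55657244]
white 289 (array([487.,  49., 130.]), array([-0.125, -0.992]), [[495.0, 110.0], [481.0, -3.0]], array([-6.6,  7.4])) z [130. 140.]
  upper 258 (array([487.,  47., 132.]), array([-0.117, -0.993]), [[493.0, 98.0], [482.0, 3.0]], array([-6.5,  7.3]))
dark 331 (array([564.,  22., 122.]), array([-0.272, -0.962]), [[585.0, 96.0], [549.0, -31.0]], array([-75.3,  12. ])) z [122. 138.]
  upper 203 (array([565.,  36., 129.]), array([-0.105, -0.994]), [[571.0, 89.0], [561.0, -6.0]], array([-5.9,  8. ]))
rack ((525.7796630859375, 45.004695892333984), (112.99076843261719, 112.66961669921875), 85.9815673828125) 56.57077553214617
size [484.80698276  40.37399397 137.57371549]
```

View pics/b.png

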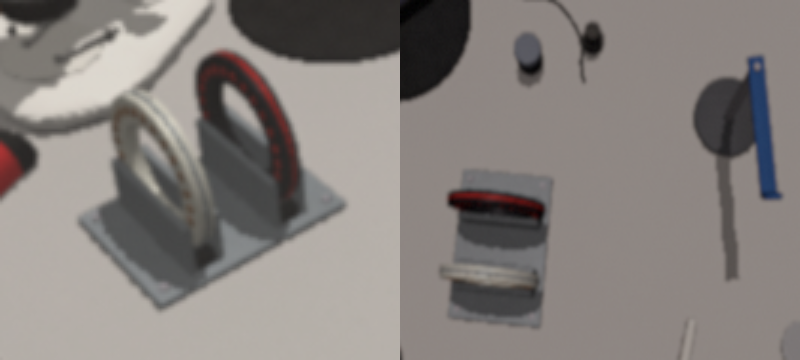

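The crops show the white rim running roughly along world y in the near slot. The hook arm runs along x with its free end towards the robot, the tip at crop (770,195). I still need the ring centre along y, a clear path, and the tip.

```bash
python3 - <<'E'
from h import *
from scipy.optimize import least_squares
for n in("scene","top"):
    d=np.load(f"/tmp/{n}.npz");P=d["P"]; Q=P.reshape(-1,3); Q=Q[np.isfinite(Q[:,0])]
    m=np.linalg.norm(Q[:,:2]-[487,48],axis=1)<75
    e=np.array([.993,-.117]);t=np.array([.117,.993])
    W=Q[m&(abs((Q[:,:2]-[487,48])@e)<12)&(Q[:,2]>90)]
    s=(W[:,:2]-[487,48])@t
    # outer edge: max z per s bin
    b=[(k,W[(abs(s-k)<3),2].max()) for k in range(-60,61,6) if (abs(s-k)<3).sum()>1]
    b=np.array(b); f=least_squares(lambda p:np.hypot(b[:,0]-p[0],b[:,1]-p[1])-65,[0,73],loss="soft_l1",f_scale=2)
    print(n,"s0",f.x,"x at axis",np.percentile((W[:,:2]-[487,48])@e,[2,50,98]).round(1))
    for A,B in(((241,576),(330,180)),((241,576),(487,48)),((330,180),(487,48)),((487,48),(440,-260))):
        A=np.array(A,float);B=np.array(B,float);L=np.linalg.norm(B-A);w=(B-A)/L
        a=(Q[:,:2]-A)@w;c=abs((Q[:,:2]-A)@[-w[1],w[0]])
        k=(a>80)&(a<L+50)&(c<110)&(Q[:,2]<600); print(A,B,"max z",[ (int(g),int(Q[k&(abs(a-g)<40),2].max()) ) if (k&(abs(a-g)<40)).any() else None for g in np.arange(80,L,80)])
    k=(abs(Q[:,0]-620)<100)&(abs(Q[:,1]+285)<25)&(Q[:,2]>207)&(Q[:,2]<260); print("tip",Q[k].round().tolist()[:20])
    k=(abs(Q[:,1]+285)<15)&(Q[:,2]>192)&(Q[:,2]<230)&(abs(Q[:,0]-620)<150); print("arm x ext",np.percentile(Q[k][:,0],[0,2,98,100]).round(),"near end z",Q[k][Q[k][:,0]<575].round().tolist()[:12])
E
```

```text
scene s0 [2.35507357e-02 7.54254086e+01] x at axis [-6.1 -3.7  8. ]
[241. 576.] [330. 180.] max z [(80, -740), (160, 4), (240, 38), (320, 38), (400, 41)]
[241. 576.] [487.  48.] max z [(80, -739), (160, 4), (240, 38), (320, 231), (400, 243), (480, 22), (560, 140)]
[330. 180.] [487.  48.] max z [(80, 27), (160, 140)]
[487.  48.] [ 440. -260.] max z [(80, 6), (160, 5), (240, 19)]
tip [[547.0, -280.0, 221.0], [546.0, -279.0, 219.0], [545.0, -281.0, 220.0], [545.0, -283.0, 222.0], [547.0, -284.0, 221.0], [543.0, -281.0, 219.0], [542.0, -283.0, 221.0], [543.0, -285.0, 221.0], [545.0, -285.0, 221.0], [546.0, -287.0, 222.0], [547.0, -288.0, 221.0], [541.0, -282.0, 219.0], [542.0, -284.0, 219.0], [543.0, -285.0, 220.0], [544.0, -287.0, 220.0], [543.0, -289.0, 222.0], [545.0, -290.0, 221.0], [545.0, -292.0, 223.0], [546.0, -293.0, 222.0], [543.0, -281.0, 215.0]]
arm x ext [541. 543. 686. 691.] near end z [[547.0, -280.0, 221.0], [546.0, -279.0, 219.0], [545.0, -281.0, 220.0], [545.0, -283.0, 222.0], [547.0, -284.0, 221.0], [573.0, -278.0, 201.0], [573.0, -280.0, 202.0], [575.0, -281.0, 202.0]
[... 587 characters left out ...]
 212.0], [547.0, -280.0, 212.0], [546.0, -281.0, 219.0], [546.0, -282.0, 220.0], [546.0, -284.0, 221.0], [546.0, -287.0, 219.0], [546.0, -289.0, 220.0], [546.0, -291.0, 220.0], [546.0, -293.0, 221.0], [546.0, -295.0, 221.0], [546.0, -297.0, 220.0], [545.0, -280.0, 214.0], [544.0, -280.0, 220.0], [544.0, -282.0, 221.0], [544.0, -284.0, 220.0], [544.0, -287.0, 218.0]]
arm x ext [542. 544. 685. 690.] near end z [[575.0, -284.0, 205.0], [574.0, -278.0, 200.0], [574.0, -281.0, 199.0], [574.0, -282.0, 199.0], [574.0, -285.0, 199.0], [574.0, -287.0, 199.0], [573.0, -289.0, 200.0], [573.0, -290.0, 202.0], [573.0, -293.0, 200.0], [574.0, -296.0, 198.0], [573.0, -298.0, 199.0], [572.0, -278.0, 198.0]]
```

Seat is about (617,-284.5) with arm yaw ≈ +0.053. Ring centre is about (487,49), top at z≈138, with yaw ≈ -0.117. I'll retract around the microscope first, then rotate.

```bash
python3 -m inch '[[0,0,0,-0.3,-0.42,0,0],[0,0,0,-0.59,-0.83,0,0],[0,0,0,-0.59,-0.83,0,0],[0,0,0,-0.59,-0.83,0,0],[0,0,0,-0.59,-0.83,0,0],[0,0,0,-0.59,-0.83,0,0],[0,0,0,-0.59,-0.83,0,0],[0,0,0,-0.59,-0.83,0,0]]'
python3 -m inch '[[0,0,0,-0.59,-0.83,0,0],[0,0,0,-0.59,-0.83,0,0],[0,0,0,-0.59,-0.83,0,0],[0,0,0,-0.59,-0.83,0,0],[0,0,0,-0.59,-0.83,0,0],[0,0,0,-0.59,-0.83,0,0],[0,0,0,-0.59,-0.83,0,0],[0,0,0,-0.59,-0.83,0,0]]'
python3 -m inch '[[0,0,0.038,0,0,0,0],[0,0,0.038,0,0,0,0],[0,0,0.038,0,0,0,0],[0,0,0.038,0,0,0,0],[0,0,0.038,0,0,0,0],[0,0,0.038,0,0,0,0],[0,0,0.038,0,0,0,0],[0,0,0.038,0,0,0,0]]'
python3 -m inch '[[0,0,0.038,0,0,0,0],[0,0,0.038,0,0,0,0],[0,0,0.03,0,0,0,0],[0,0,0,0,0,0,0.4],[0,0,0,0,0,0,0.4],[0,0,0,0,0,0,0.4]]'
cat > go.py <<'E'
import sys
from h import *
from scipy.spatial.transform import Rotation as Ro
def togo(p,yy,s=None):
    s=s or r.sense(); R=Ro.from_euler("xyz",s["tcp_rot"]); d=R.inv().apply(np.array(p)-s["eef_pos"])
    y=R.as_matrix()[:,1]; dy=yy-np.arctan2(y[1],y[0]); 
    print("t",round(s["clock"],2),"pos",s["eef_pos"].round(1),"rot",s["tcp_rot"].round(3),"togo tool rows(25mm)",(d/25).round(2),"rz/pi",round(-dy/np.pi,4),"F",s["contact_force"].round(1),"op",round(s["opening"],2),"g",round(s["grasp_force"],1))
if __name__=="__main__": togo([float(x) for x in sys.argv[1:4]],float(sys.argv[4]))
E
python3 go.py 487 49 200 -0.117
```

```text
clock: 0.77
eef_pos: [283.3, 387.8, 253.0]
tcp_rot: [-3.141, 0.0, 2.745]
contact_force: [1.0, -0.0, 0.2]
opening: 1.004
grasp_force: 0.0
clock: 1.43
eef_pos: [327.6, 189.4, 253.1]
tcp_rot: [-3.141, 0.0, 2.745]
contact_force: [0.4, -0.7, 0.7]
opening: 1.002
grasp_force: 0.0
clock: 2.1
eef_pos: [327.6, 190.5, 253.0]
tcp_rot: [-3.141, 0.0, 1.784]
contact_force: [0.1, -0.2, 0.1]
opening: 0.997
grasp_force: 0.0
clock: 2.6
eef_pos: [327.9, 190.9, 253.2]
tcp_rot: [-3.142, 0.0, 1.46]
contact_force: [-0.2, 0.4, -0.5]
opening: 0.609
grasp_force: 0.0
t 2.6 pos [327.9 190.9 253.2] rot [-3.142  0.     1.46 ] togo tool rows(25mm) [-4.94  6.95  2.13] rz/pi 0.0019 F [-0.2  0.4 -0.5] op 0.61 g 0.0
```

```bash
python3 -m inch '[[0,0,0,-0.6,0.86,0.2,0.4],[0,0,0,-0.62,0.87,0.2,0.4],[0,0,0,-0.62,0.87,0.2,0.4],[0,0,0,-0.62,0.87,0.2,0.4],[0,0,0,-0.62,0.87,0,0.4],[0,0,0,-0.62,0.87,0,0.4],[0,0,0,-0.62,0.87,0,0.4],[0,0,0.002,-0.62,0.87,0,0.4]]'
python3 -m inch '[[0,0,0,0,0,0,0.4],[0,0,0,0,0,0,0.4]]' >/dev/null
python3 go.py 487 49 200 -0.117
python3 - <<'E'
from h import *
a=grab_frame("scene");b=grab_frame("top")
np.savez("/tmp/s2.npz",P=cloud(a),rgb=a["pixels"])
i=np.hstack([cv2.resize(a["pixels"][110:270,190:350],(400,400)),cv2.resize(b["pixels"][170:290,200:320],(400,400))])
cv2.imwrite("pics/c.png",i[...,::-1])
E
```

```text
clock: 3.27
eef_pos: [487.5, 47.6, 233.1]
tcp_rot: [-3.141, 0.0, 1.453]
contact_force: [0.3, 0.2, 0.3]
opening: 0.601
grasp_force: 0.0
t 3.43 pos [487.1  48.  232.9] rot [-3.141  0.     1.45 ] togo tool rows(25mm) [ 0.04 -0.01  1.32] rz/pi -0.0011 F [ 0.2  0.5 -0.6] op 0.59 g 0.0
```

View pics/c.png

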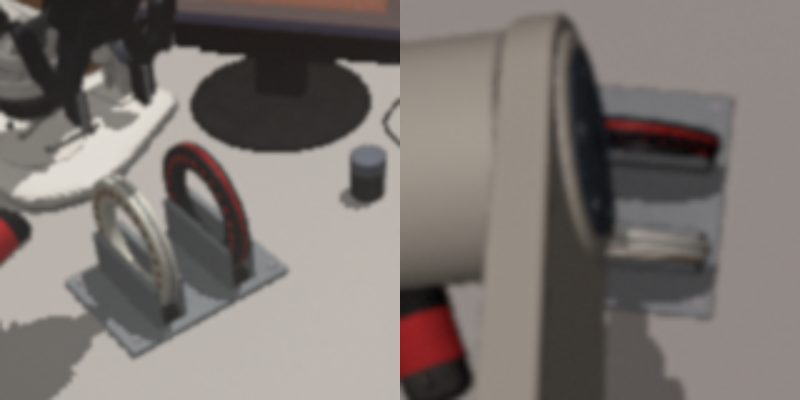

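The white ring's rim top is at crop left (120,180), with the black gripper hanging above at (70,70). Alignment comes from the measured pose. I'll descend and close.

```bash
python3 -m inch '[[0,0,0,0,0,0.6,0.4],[0,0,0,0,0,0.8,0.4],[0,0,0,0,0,0.8,0.4],[0,0,0,0,0,0.6,0.4],[0,0,0,0.04,0,0.4,0.4],[0,0,0,0,0,0.26,0.4],[0,0,0,0,0,0,0.4],[0,0,0,0,0,0,0.4]]' 40
python3 go.py 487 49 146 -0.117
python3 - <<'E'
from h import *
a=grab_frame("scene")
cv2.imwrite("pics/d.png",cv2.resize(a["pixels"][100:260,180:380],(800,600))[...,::-1])
E
```

```text
clock: 4.2
eef_pos: [486.8, 50.1, 147.1]
tcp_rot: [3.142, -0.0, 1.451]
contact_force: [1.1, -0.6, 0.1]
opening: 0.603
grasp_force: 0.0
t 4.2 pos [486.8  50.1 147.1] rot [ 3.142 -0.     1.451] togo tool rows(25mm) [-0.04  0.01  0.04] rz/pi -0.0008 F [ 1.1 -0.6  0.1] op 0.6 g 0.0
```

View pics/d.png

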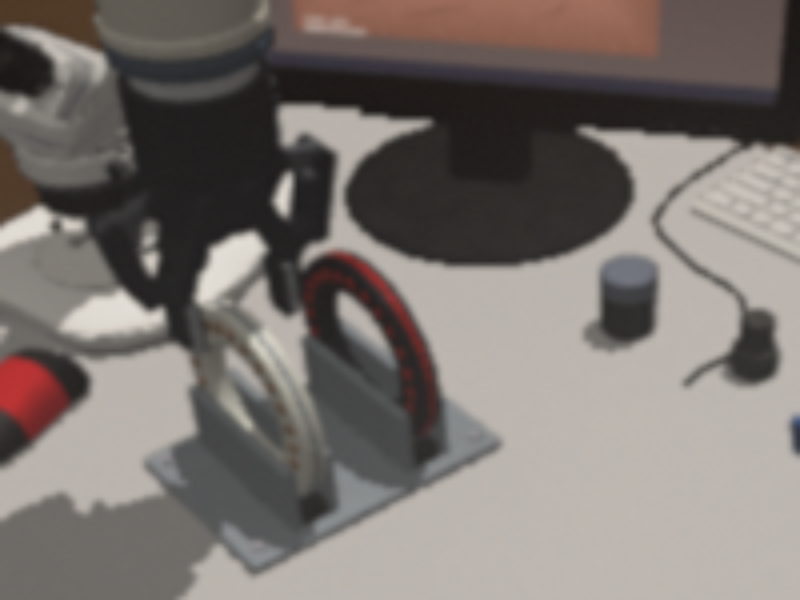

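The near finger at (185,320) and far finger at (287,295) straddle the white rim's top at (230,310), and the black ring is clear. Closing now.

```bash
python3 -m inch '[[0,0,0,0,0,0,0.7],[0,0,0,0,0,0,0.8],[0,0,0,0,0,0,0.9],[0,0,0,0,0,0,1],[0,0,0,0,0,0,1],[0,0,0,0,0,0,1],[0,0,0,0,0,0,1]]' 50
python3 go.py 487 49 146 -0.117
```

```text
clock: 4.83
eef_pos: [487.5, 49.8, 147.5]
tcp_rot: [3.14, -0.0, 1.45]
contact_force: [-0.0, -0.2, 6.5]
opening: 0.146
grasp_force: 50.0
t 4.83 pos [487.5  49.8 147.5] rot [ 3.14 -0.    1.45] togo tool rows(25mm) [-0.03 -0.02  0.06] rz/pi -0.0011 F [-0.  -0.2  6.5] op 0.15 g 50.0
```

```bash
python3 -m inch '[[0,0,0,0,0,-0.3,1],[0,0,0,0,0,-0.6,1],[0,0,0,0,0,-0.8,1],[0,0,0,0,0,-0.8,1],[0,0,0,0,0,-0.8,1],[0,0,0,0,0,-0.8,1],[0,0,0,0,0,-0.5,1],[0,0,0,0,0,-0.2,1]]'
python3 -m inch '[[0,0,0,0,0,0,1],[0,0,0,0,0,0,1]]' >/dev/null
python3 go.py 440 -294 270 0.053
python3 - <<'E'
from h import *
a=grab_frame("scene")
np.savez("/tmp/s3.npz",P=cloud(a),rgb=a["pixels"])
cv2.imwrite("pics/e.png",cv2.resize(a["pixels"][80:280,180:400],(660,600))[...,::-1])
E
```

```text
clock: 5.5
eef_pos: [487.5, 49.8, 269.1]
tcp_rot: [3.139, -0.001, 1.45]
contact_force: [-0.3, -0.4, -0.5]
opening: 0.142
grasp_force: 49.1
t 5.67 pos [486.5  49.7 266.4] rot [-3.141  0.     1.45 ] togo tool rows(25mm) [-13.87  -0.19  -0.14] rz/pi -0.0552 F [-0.2 -0.2 -2.3] op 0.15 g 49.1
```

View pics/e.png

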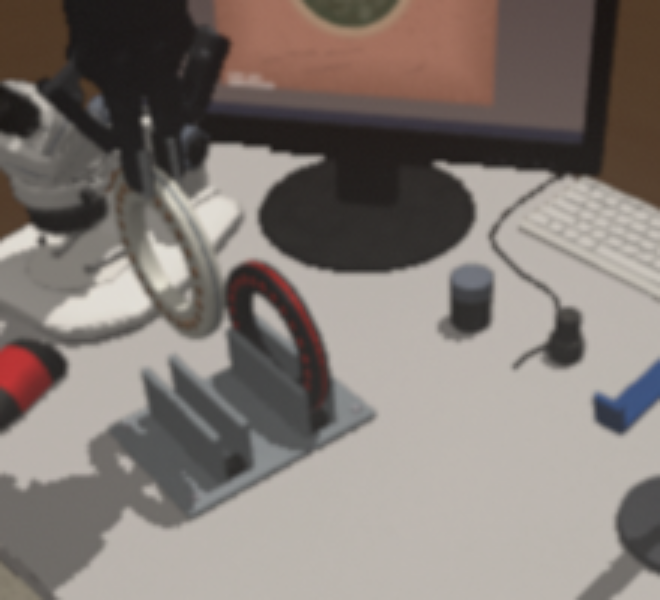

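The white ring is held at its rim top, level at crop (170,240), and is out of its slot. The black ring is undisturbed. I'll move across to in front of the hook.

```bash
python3 -m inch '[[0,0,0,-0.3,0,0,1],[0,0,0,-0.6,0,0,1],[0,0,0,-0.9,0,0,1],[0,0,0,-1,0,0,1],[0,0,0,-1,0,0,1],[0,0,0,-1,0,0,1],[0,0,0,-1,0,0,1],[0,0,0,-1,0,0,1]]' >/dev/null
python3 -m inch '[[0,0,0,-1,0,0,1],[0,0,0,-1,0,0,1],[0,0,0,-1,-0.19,0,1],[0,0,0,-1,0,-0.1,1],[0,0,0,-1,0,-0.1,1],[0,0,0,-1,0,-0.1,1],[0,0,0,-0.7,0,0,1],[0,0,0,-0.37,0,0,1]]' >/dev/null
python3 -m inch '[[0,0,-0.015,0,0,0,1],[0,0,-0.025,0,0,0,1],[0,0,-0.0152,0,0,0,1],[0,0,0,0,0,0,1],[0,0,0,0,0,0,1],[0,0,0,0,0,0,1]]'
python3 go.py 617 -284.5 272 0.053
python3 - <<'E'
from h import *
s=r.sense();p=s["eef_pos"]
a=grab_frame("scene");P=cloud(a);c=a["pixels"].astype(int)
e=np.array([np.cos(.053),np.sin(.053)]);t=np.array([-e[1],e[0]])
D=P[...,:2]-p[:2]
m=(abs(D@e)<22)&(abs(D@t)<85)&(P[...,2]>90)&(P[...,2]<240)&(c.max(-1)>80)
Q=np.c_[D@e,D@t,P[...,2]-p[2]][m.ravel()] if 0 else np.stack([D@e,D@t,P[...,2]-p[2]],-1)[m]
print(len(Q),"bottom rel z",np.percentile(Q[:,2],[1,2]),"s ext",np.percentile(Q[:,1],[1,99]),"axis",np.percentile(Q[:,0],[2,50,98]))
from scipy.optimize import least_squares
k=np.linalg.svd(Q-Q.mean(0),full_matrices=False)[2][2];print("normal",k.round(3))
rad=lambda q:np.hypot(Q[:,1]-q[0],Q[:,2]-q[1])
f=least_squares(lambda q:np.maximum(rad(q)-65,0)+np.maximum(41-rad(q),0),[0,-74],loss="soft_l1");print("center rel (t,z)",f.x)
# hook
Pp=P; k=(abs(Pp[...,1]+287)<12)&(Pp[...,2]>215)&(Pp[...,2]<226)&(abs(Pp[...,0]-547)<15); print("tip",np.nanmean(Pp[k],0),k.sum())
cv2.imwrite("pics/f.png",cv2.resize(a["pixels"][60:300,240:520],(700,600))[...,::-1])
E
```

```text
clock: 7.55
eef_pos: [440.3, -293.6, 273.9]
tcp_rot: [-3.141, -0.001, 1.622]
contact_force: [-0.0, 0.2, -2.1]
opening: 0.143
grasp_force: 49.1
t 7.55 pos [ 440.3 -293.6  273.9] rot [-3.141e+00 -1.000e-03  1.622e+00] togo tool rows(25mm) [-0.    7.08  0.07] rz/pi -0.0004 F [-0.   0.2 -2.1] op 0.14 g 49.1
1727 bottom rel z [-134.30074585 -131.99382233] s ext [-62.71990275  62.42113726] axis [-7.1297824  -5.56206702  6.22755667]
normal [-1.    -0.003 -0.008]
center rel (t,z) [  1.1606642  -72.75381107]
tip [ 544.17513531 -289.57487634  219.65355914] 45
```

View pics/f.png

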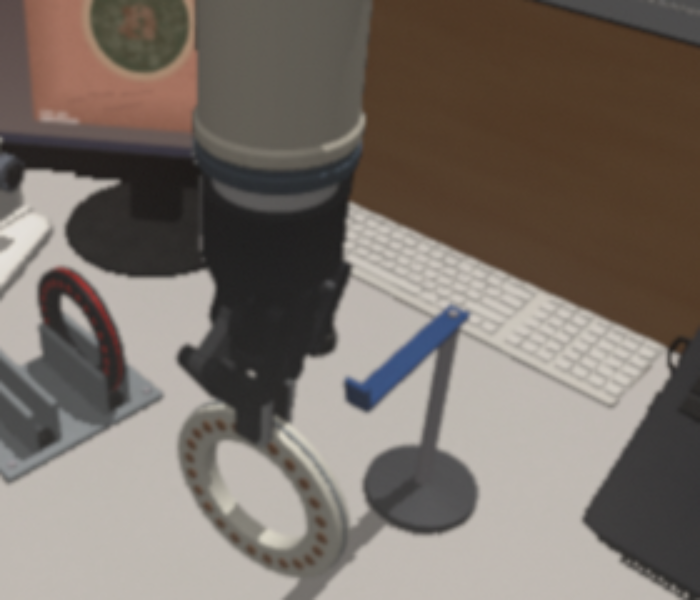

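The ring hangs centred below the grip, facing the hook, whose tip is at crop (358,392). The inner top edge is about 22 mm above the tip, so I'll advance along the arm.

```bash
python3 -m inch '[[0,0,0,0,0.4,0,1],[0,0,0,0,0.8,0,1],[0,0,0,0,0.8,0,1],[0,0,0,0,0.8,0,1],[0,0,0,0,0.8,0,1],[0,0,0,0,0.8,0,1],[0,0,0,0,0.8,0,1],[0,0,0,0,0.8,0,1]]'
python3 -m inch '[[0,0,0,0,0.6,0,1],[0,0,0,0,0.3,0,1],[0,0,0,0,0.18,0,1],[0,0,0,0,0,0.5,1],[0,0,0,0,0,0.4,1],[0,0,0,0,0,0,1],[0,0,0,0,0,0,1]]'
python3 go.py 617 -284.5 232 0.053
python3 - <<'E'
from h import *
a=grab_frame("scene")
cv2.imwrite("pics/g.png",cv2.resize(a["pixels"][100:300,330:530],(600,600))[...,::-1])
E
```

```text
clock: 8.27
eef_pos: [592.0, -285.5, 274.1]
tcp_rot: [3.141, -0.0, 1.623]
contact_force: [-0.3, 0.4, -0.9]
opening: 0.147
grasp_force: 49.1
clock: 8.85
eef_pos: [615.9, -284.3, 250.3]
tcp_rot: [-3.139, -0.001, 1.623]
contact_force: [0.2, -0.0, -1.2]
opening: 0.143
grasp_force: 49.1
t 8.85 pos [ 615.9 -284.3  250.3] rot [-3.139e+00 -1.000e-03  1.623e+00] togo tool rows(25mm) [-0.01  0.05  0.73] rz/pi -0.0002 F [ 0.2 -0.  -1.2] op 0.14 g 49.1
```

View pics/g.png

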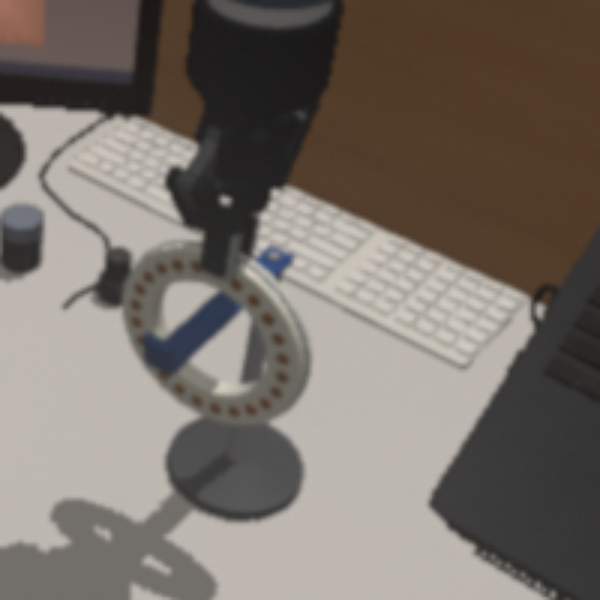

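The arm passes through the ring, with the tip in front at (157,352) and the far end at (275,262). I'll lower until contact.

```bash
python3 -m inch '[[0,0,0,0,0,0.3,1],[0,0,0,0,0,0.2,1],[0,0,0,0,0,0.1,1],[0,0,0,0,0,0.03,1],[0,0,0,0,0,0,1],[0,0,0,0,0,0,1]]' 25
python3 -m inch '[[0,0,0,0,0,0.04,1],[0,0,0,0,0,0,1]]'
```

```text
clock: 9.4
eef_pos: [617.3, -284.5, 236.1]
tcp_rot: [3.141, 0.0, 1.624]
contact_force: [-0.3, 0.9, -2.3]
opening: 0.149
grasp_force: 49.2
clock: 9.57
eef_pos: [617.5, -284.6, 235.3]
tcp_rot: [3.141, 0.0, 1.624]
contact_force: [0.1, -0.7, 0.1]
opening: 0.147
grasp_force: 49.3
```

```bash
python3 -m inch '[[0,0,0,0,0,0.06,1],[0,0,0,0,0,0,1]]'
python3 -m inch '[[0,0,0,0,0,0.04,1],[0,0,0,0,0,0,1]]'
```

```text
clock: 9.73
eef_pos: [617.7, -284.9, 234.7]
tcp_rot: [3.14, 0.001, 1.624]
contact_force: [-1.9, -1.2, 5.4]
opening: 0.144
grasp_force: 49.9
clock: 9.9
eef_pos: [617.8, -285.0, 234.7]
tcp_rot: [3.14, 0.002, 1.624]
contact_force: [-3.0, 0.2, 11.5]
opening: 0.147
grasp_force: 50.6
```

In contact. I'll ease the load, open gradually, and retreat upward.

```bash
python3 -m inch '[[0,0,0,0,0,-0.06,1],[0,0,0,0,0,0,0.84],[0,0,0,0,0,0,0.8],[0,0,0,0,0,0,0.76],[0,0,0,0,0,0,0.7],[0,0,0,0,0,0,0.64],[0,0,0,0,0,0,0.6],[0,0,0,0,0,0,0.6]]' 20
python3 -m inch '[[0,0,0,0,0,0,0.6],[0,0,0,0,0,-0.2,0.6],[0,0,0,0,0,-0.3,0.6],[0,0,0,0,0,-0.6,0.6],[0,0,0,0,0,-0.9,0.6],[0,0,0,0,0,-1,0.6],[0,0,0,0,0,-1,0.6],[0,0,0,0,0,-0.5,0.6]]'
python3 -m inch '[[0,0,0,0,0,0,0.6],[0,0,0,0,0,0,0.6],[0,0,0,0,0,0,0.6],[0,0,0,0,0,0,0.6],[0,0,0,0,0,0,0.6],[0,0,0,0,0,0,0.6],[0,0,0,0,0,0,0.6],[0,0,0,0,0,0,0.6]]' >/dev/null
python3 - <<'E'
from h import *
def c():
    a=grab_frame("scene");P=cloud(a)
    m=(np.linalg.norm(P-[617,-284,159],axis=-1)<80)&(a["pixels"].min(-1)>100)
    print(P[m].mean(0).round(1),P[m].max(0).round(),m.sum()); return a
c()
for _ in range(5): a=c()
cv2.imwrite("pics/i.png",cv2.resize(a["pixels"][60:300,240:520],(700,600))[...,::-1])
print(r.sense()["contact_force"],r.sense()["clock"])
E
```

```text
clock: 10.57
eef_pos: [617.2, -284.4, 233.9]
tcp_rot: [-3.141, -0.0, 1.624]
contact_force: [0.8, -0.2, 0.2]
opening: 0.401
grasp_force: 0.0
clock: 11.23
eef_pos: [618.2, -284.9, 351.0]
tcp_rot: [3.137, 0.002, 1.624]
contact_force: [0.3, -0.4, 0.8]
opening: 0.401
grasp_force: 0.0
[ 618.5 -293.5  180.6] [ 683. -222.  227.] 795
[ 618.7 -293.7  180.7] [ 686. -220.  228.] 798
[ 618.5 -293.7  180.5] [ 686. -221.  227.] 793
[ 618.4 -293.7  180.5] [ 683. -221.  228.] 795
[ 618.5 -293.4  180.5] [ 686. -221.  228.] 799
[ 618.4 -293.7  180.6] [ 686. -221.  227.] 795
[ 1.00567321 -0.55958561  0.0044358 ] 12.2
```

View pics/i.png

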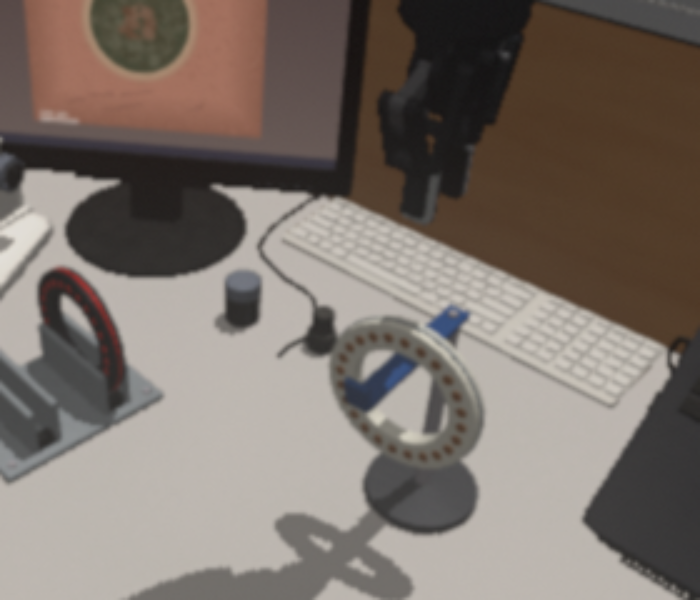

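The ring hangs still on the arm behind the tip at (357,392), the gripper is clear above, and the black ring is still in the rack. Handing in.

```bash
python3 -c "
from rig import r; print(r.sign_off())"
```

```text
the job is handed in; nothing more can be done
None
```

The white ring light hangs still on the blue J-hook behind its upturned tip, released with the gripper clear above it; the black ring is still in the rack, and the job was handed in at about 12 s.

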